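# Sweep the loose nuts into the parts pan

### The arm

A 7-joint arm with a two-finger parallel gripper is mounted at the origin on a cart in front of the work surface, level with it; the furniture and walls round the work are solid. World frame = base frame: x ahead of the robot, y to its left, z up, the work surface at z = 0. Lengths are in mm, angles in rad, forces in N, time in s.
With the tool pointing down it reaches from about 425 to 925 mm from the base axis. Payload 6.8 kg.
Tool frame: the origin (TCP) lies at the very end of the fingers, on their centre line; the grasp point (between the pads) lies 19 mm behind it; z points along the fingers, y is the direction in which the jaws open and shut (so a half turn about z gives the same grasp; the last joint's range is limited). The gripper opens to 88 mm and grips with 3 to 60 N. Pads are 20 mm wide; open, the fingers measure 115 mm over their backs; the gripper's body (75 mm by 178 mm) begins 61 mm behind the grasp point.
Start: joints at [-1.284, 0.477, 0.022, 1.555, -0.011, 1.109, -0.083], TCP at [259.619, 623.094, 222.664] pointing down, gripper open.
Joint ranges: [-2.96, 2.96], [-0.34, 2.1], [-1.41, 1.46], [0.24, 2.44], [-1.37, 4.51], [0.17, 1.92], [-2.96, 2.96]. Speed limits (rad/s): [2.39, 2.39, 3.14, 3.14, 3.14, 3.14, 3.14].

### API

Orientations are given as a rotation vector (axis times angle).
In Python, from rig import status, eyes, ticket gives the robot as it stands.
- The arm moves only by the tool drive_tool, never from a script. Its argument "motion" is a list of rows, each an object with "jaw": the closure, from -1 (fully open) to 1 (shut); "travel": the shift along the tool's x, y, z in units of 1 m (1.0 is 1 m), a list of three; "twist": the turn about the tool's z in units of pi/2 rad (1.0 is pi/2 rad). In form: [{"jaw": jaw, "travel": [tx, ty, tz], "twist": twist}, ...]. A call has 1 to 8 rows; each row is the pose to reach, as a shift and turn from the pose commanded when the call began, along the tool's axes at that moment; what a row does not reach only later rows make up. A row lasts 1/10 s, in which the tool goes at most 50 mm and 8.59 degrees, less where a joint would pass 70% of its speed; a pose out of reach is approached as far as the arm can. A call with a number of a shift or a turn outside -1 to 1 is refused whole. A call with a gripper value outside its range is refused whole. The fingers move at their own pace and stop on an object; "newtons" is the grip in N (left out, the last holds). Time passes only in rows, so rows that repeat a pose let the fingers close. It gives the time, the measured TCP pose, the force and the opening at its end, in the units of the state.
- status.read_state(): the state, without advancing time (a new reading comes with each control period).
- eyes.camera(name): name is "scene" or "top" or "wrist"; returns the picture (400x640x3 uint8, red, green, blue); there is no depth.
- eyes.camera_params(name): a dict with "camera_matrix" (3x3 intrinsics, pixels), "extrinsics" (4x4, takes a point from world to camera coordinates). Camera axes: x right, y down, z forward; pixel columns grow to the right and rows downward; lengths in mm; the calibration is good to about 2 mm. A picture is of the moment at which its call begins: read the wrist's pose just before it. camera_params takes no time and is no camera call; for the wrist camera it gives the pose at the moment of the call.
- ticket.finish_job(): hands the job in, once; it reports no verdict.
The state is a dict: "time": time; "joints": joint angles; "qvel": joint speeds; "tau": joint torques, N m; "position": TCP position; "eef_rot": TCP orientation; "contact_force": force on the tool from outside, world axes, zero at the start; "ft_torque": the same for the moment, N m; "opening": finger opening in mm.
Only numpy, scipy, OpenCV 4.12 (cv2) and the standard library are available. Lean on these libraries where they do the work, as an engineer would, in place of code of your own. Each camera call takes 0.05 s, during which the arm holds its last target.

### The job

Sweep the three loose hexagon nuts across the bench with your fingers, through the open side of the parts pan, until all three lie flat and wholly inside it. Push them along the bench steadily: do not pick them up, tip them over or flick them, and leave the other things where they are.

Things in the scene. Friction and masses are not known exactly. Their poses are not given: they have to be found in the camera images.
- pan: Shallow dark steel three-sided parts pan fixed to the bench, inside 110 mm deep, 220 wide (all in mm); walls 4 thick (rim 6), 27 high; floor flush with the bench (no step). Origin: centre of the inside, at bench height. x points from the open side (mouth line x=-55) to the back wall (x=+55); y along the mouth (side walls y=-110, +110); z up. The mouth looks to the robot's left, turned up to 20 degrees.
- nut0_center (a point): One of three identical loose large steel hexagon nuts (sizes in mm) lying flat on the bench to the left of the pan's mouth: 36 across flats, 42 across corners, 19 high, about 0.11 kg. The point is its centre, half-way up (9.5 above the bench); z up.
- nut1_center (a point): One of three identical loose large steel hexagon nuts (sizes in mm) lying flat on the bench to the left of the pan's mouth: 36 across flats, 42 across corners, 19 high, about 0.11 kg. The point is its centre, half-way up (9.5 above the bench); z up.
- nut2_center (a point): One of three identical loose large steel hexagon nuts (sizes in mm) lying flat on the bench to the left of the pan's mouth: 36 across flats, 42 across corners, 19 high, about 0.11 kg. The point is its centre, half-way up (9.5 above the bench); z up.
- offcut_1_mark (a point): Bystander (mm), to be left alone: wood offcut, 64x89x38, beyond the nuts. The point is 10 above the centre of its underside.
- electrical_tape_mark (a point): Bystander (mm), to be left alone: roll of black electrical tape, 60 diameter, 18 high, lying flat. The point is 10 above the centre of its underside.
- screwdriver_small_mark (a point): Bystander (mm), to be left alone: small screwdriver, 185 long, 20 high, lying near the bench's front edge. The point is 10 above the centre of its underside.
- screw_box_mark (a point): Bystander (mm), to be left alone: closed card box, 65x90x43. The point is 10 above the centre of its underside.
Mind the look-alikes: they are no part of the job. What is shaped like the part that bears nut1_center but blue, green or purple is not meant.

How it is judged:
By the outcome, as a careful person would: the job done as asked, in the order asked, and still so for the second after the job is handed in, with the robot touching nothing.
It also fails if it takes over 70 s, if anything falls off the work surface, if the arm or the gripper's body presses on something with over 40 N, if the wrist force passes 120 N, or if a joint passes its speed limit or range.

## Working session

There is one attempt and no reset: what is moved stays moved. The work goes in short steps, Python scripts to look and compute and a tool call to move; the robot and the scene stay as the last step left them, time stands still between calls to the robot, and variables do not carry over. Pictures are saved under pics/ and viewed, and the job is handed in when it is done.

Besides the shell and the picture viewer there is one more tool, called after "Request:" as name(argument=value, ...), one argument or row to a line, values as JSON. drive_tool: Moves the arm, as the interface text tells. Its arguments: {"type":"object","properties":{"motion":{"type":"array"},"newtons":{"type":"number"}},"required":["motion"]}

```bash
mkdir -p pics
python3 - <<'E'
from rig import status, eyes
import cv2, json, numpy as np
s=status.read_state(); print(s)
for n in("scene","top","wrist"):
    im=eyes.camera(n); cv2.imwrite(f"pics/{n}0.png",im[:,:,::-1]); p=eyes.camera_params(n); print(n,np.round(p["camera_matrix"],1).tolist(),np.round(p["extrinsics"],3).tolist())
E
```

```text
{'time': 0.0, 'joints': array([-1.28407085,  0.47780793,  0.0223561 ,  1.55643783, -0.01150578,
        1.10930868, -0.08309335]), 'qvel': array([-0.00293292,  0.00018619,  0.00125393, -0.00049426, -0.00117021,
        0.00129594,  0.00062522]), 'tau': array([-4.32855995e-04, -5.82862258e+01,  1.53436460e+00, -2.72619224e+01,
       -5.44055155e-02,  1.70050375e-02,  1.64423295e-04]), 'position': array([259.42674166, 622.50078168, 221.6825571 ]), 'eef_rot': array([-6.16108700e-01, -3.08035865e+00,  2.85843119e-03]), 'contact_force': array([0.45543863, 0.15484212, 0.28880203]), 'ft_torque': array([-0.04761088,  0.0697556 , -0.0103111 ]), 'opening': 87.92825217900352}
scene [[406.4, 0.0, 323.2], [0.0, 406.4, 196.2], [0.0, 0.0, 1.0]] [[-0.898, -0.439, -0.002, 632.064], [-0.343, 0.706, -0.62, 1.376], [0.274, -0.556, -0.785, 933.263], [0.0, 0.0, 0.0, 1.0]]
top [[503.8, 0.0, 317.3], [0.0, 503.8, 206.8], [0.0, 0.0, 1.0]] [[-0.029, -0.999, 0.027, 279.424], [-0.993, 0.026, -0.117, 569.023], [0.117, -0.03, -0.993, 1150.736], [0.0, 0.0, 0.0, 1.0]]
wrist [[322.1, 0.0, 323.6], [0.0, 322.1, 198.1], [0.0, 0.0, 1.0]] [[0.384, 0.923, -0.002, -674.727], [0.896, -0.372, 0.241, -30.811], [0.222, -0.094, -0.97, 389.957], [0.0, 0.0, 0.0, 1.0]]
```

View pics/scene0.png

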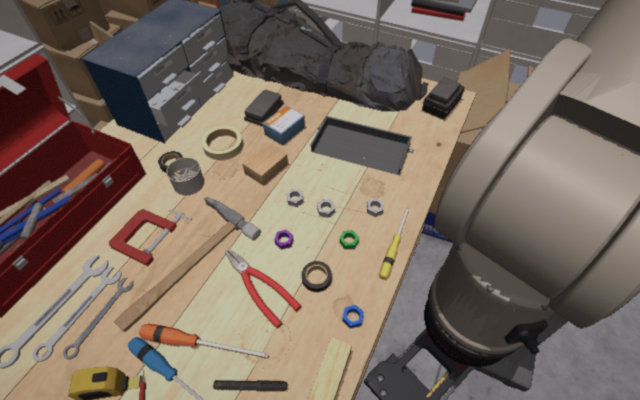

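View pics/top0.png

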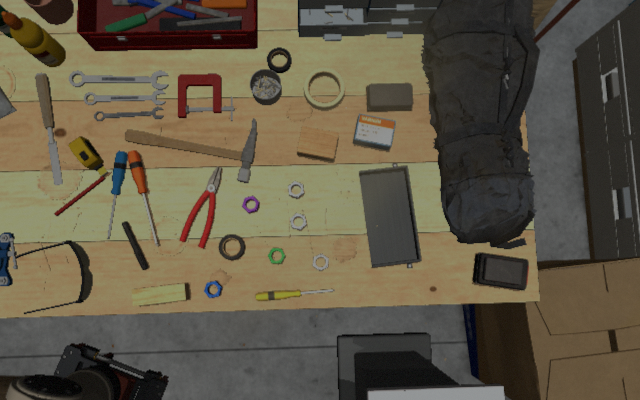

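View pics/wrist0.png

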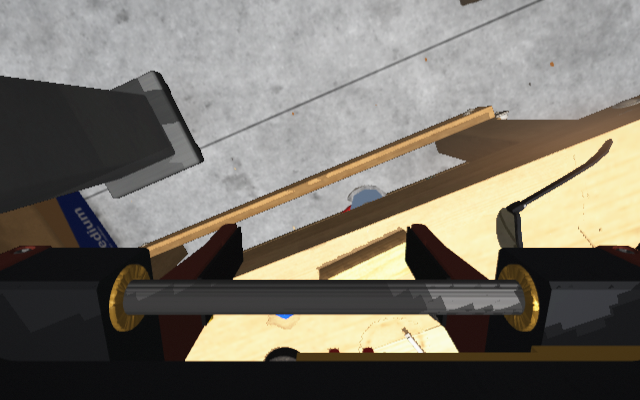

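The top view shows three silver nuts at about (296,189), (299,221) and (320,262). The look-alikes are purple (251,204), green (277,256) and blue (213,289). The pan spans about (360–418, 166–267), with its mouth on the image left. The silver nuts are the ones that fit the description. Next I'll confirm this in an enlarged crop and measure.

```bash
cat > h.py <<'E'
from rig import status, eyes
import cv2, numpy as np
def proj(n,P,p=None):
    p=p or eyes.camera_params(n); P=np.atleast_2d(P).astype(float)
    c=P@p["extrinsics"][:3,:3].T+p["extrinsics"][:3,3]; u=c@p["camera_matrix"].T
    return u[:,:2]/u[:,2:]
def ray(n,uv,z,p=None):
    p=p or eyes.camera_params(n); E=np.array(p["extrinsics"]); K=np.array(p["camera_matrix"])
    uv=np.atleast_2d(uv).astype(float)
    d=np.c_[uv,np.ones(len(uv))]@np.linalg.inv(K).T@E[:3,:3]; o=-E[:3,:3].T@E[:3,3]
    return o+d*((z-o[2])/d[:,2])[:,None]
E
python3 - <<'E'
from h import *
im=cv2.imread("pics/top0.png")
x0,y0,x1,y1=235,125,435,310
cv2.imwrite("pics/crop0.png",cv2.resize(im[y0:y1,x0:x1],None,fx=4,fy=3.2,interpolation=cv2.INTER_CUBIC)) if 0 else cv2.imwrite("pics/crop0.png",cv2.resize(im[y0:y1-35,x0:x1],None,fx=4,fy=4,interpolation=cv2.INTER_CUBIC))
im2=cv2.imread("pics/scene0.png"); cv2.imwrite("pics/crop1.png",cv2.resize(im2[100:250,260:440],None,fx=4,fy=4,interpolation=cv2.INTER_CUBIC))
E
```

```text
(no output)
```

View pics/crop0.png

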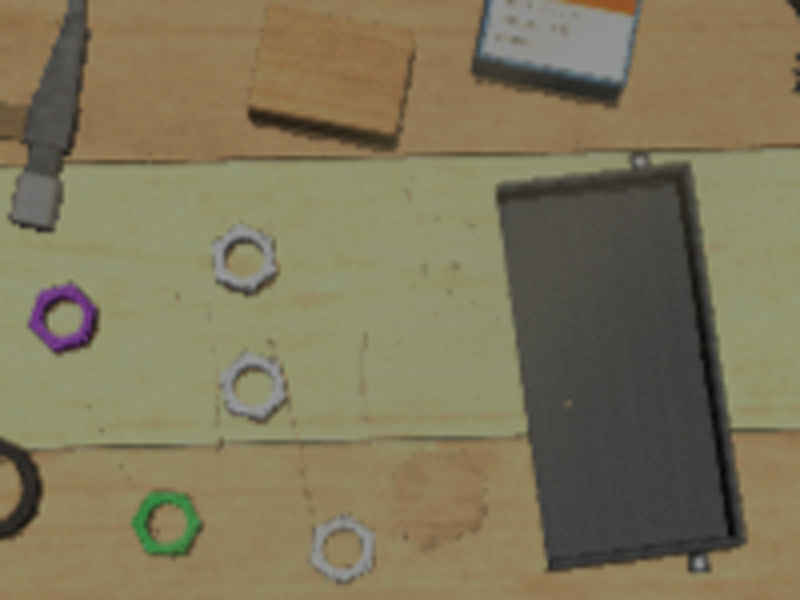

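View pics/crop1.png

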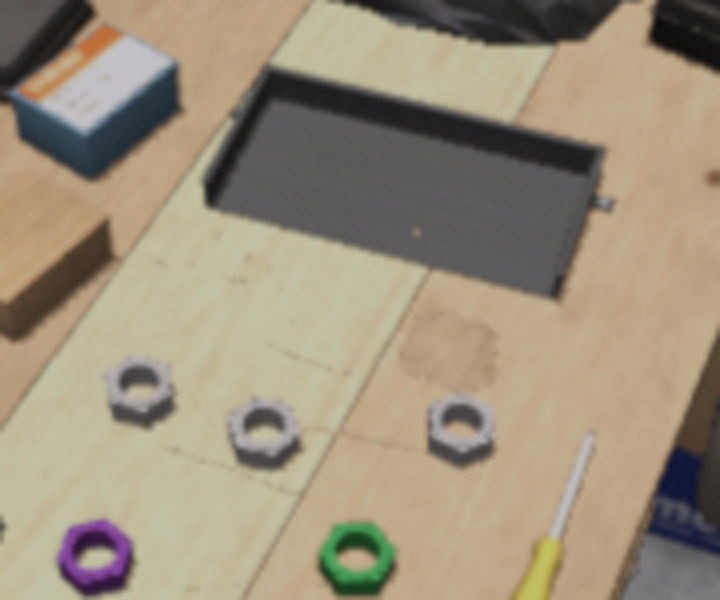

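The crop confirms it: silver nuts at crop (245,259), (254,386) and (343,548), with the purple and green ones excluded by colour. The open side of the pan faces left.

Run:
```python
from h import *
im=cv2.imread("pics/top0.png"); hsv=cv2.cvtColor(im,cv2.COLOR_BGR2HSV)
T=np.array([[245,259],[254,386],[343,548]])/4+[235,125]-.4
print("nut top",ray("top",T,19).round(1).tolist())
S=np.array([[141,382],[265,426],[462,419]])/4+[260,100]-.4
print("nut scene",ray("scene",S,19).round(1).tolist())
# mask refinement
for c in T:
    u,v=(c+.5).astype(int); r=hsv[v-12:v+13,u-12:u+13]; m=((r[:,:,1]<35)&(r[:,:,2]>110)).astype(np.uint8)
    cn=max(cv2.findContours(m,0,2)[0],key=cv2.contourArea); (x,y),rad=cv2.minEnclosingCircle(cn); print(x+u-12,y+v-12,rad, ray("top",[x+u-12,y+v-12],19).round(1))
f=lambda a:np.array(a)/4
# pan mouth corners on floor
print("pan top: far mouth (rim z27), near mouth rim",ray("top",f([[500,186],[549,568],[690,166],[744,544]])+[235,125]-.4,27).round(1).tolist())
print("pan scene mouth floor", ray("scene",f([[208,206],[556,297]])+[260,100]-.4,0).round(1).tolist(), "back rim",ray("scene",f([[268,68],[604,149]])+[260,100]-.4,27).round(1).tolist())
for nme,q,z in(("offcut",[[248,110],[398,135],[412,40],[268,2]],38),("box",[[475,70],[622,92]],43)):
    print(nme,ray("top",f(q)+[235,125],z).round(0).tolist())
print("driver",ray("top",[[256,296],[334,291],[300,294]],10).round(0).tolist(),"tape",ray("top",[[231,247]],18).round(0), ray("top",[[277,256],[251,204],[213,289]],19).round(0).tolist())
print("bench edge",ray("top",[[200,312],[500,302]],0).round(0).tolist())
from scipy.spatial.transform import Rotation as R
print(R.from_rotvec(status.read_state()["eef_rot"]).as_matrix().round(3))
```

```text
nut top [[620.7, 312.9, 19.0], [545.0, 309.4, 19.0], [448.8, 259.9, 19.0]]
nut scene [[621.2, 313.3, 19.0], [545.0, 310.7, 19.0], [449.3, 258.8, 19.0]]
295.5 189.0 8.20071029663086 [[621.6 313.7  19. ]]
297.5526313781738 220.8684206008911 8.079090118408203 [[545.6 310.7  19. ]]
320.4473686218262 261.8684206008911 8.079090118408203 [[448.1 259.7  19. ]]
pan top: far mouth (rim z27), near mouth rim [[659.5, 160.6, 27.0], [433.7, 140.8, 27.0], [668.9, 46.7, 27.0], [444.3, 26.2, 27.0]]
pan scene mouth floor [[659.2, 157.2, 0.0], [436.0, 133.8, 0.0]] back rim [[668.6, 50.7, 27.0], [445.9, 27.7, 27.0]]
offcut [[705.0, 308.0, 38.0], [688.0, 220.0, 38.0], [745.0, 210.0, 38.0], [770.0, 294.0, 38.0]]
box [[725.0, 174.0, 43.0], [710.0, 87.0, 43.0]]
driver [[374.0, 412.0, 10.0], [380.0, 230.0, 10.0], [375.0, 309.0, 10.0]] tape [[489. 467.  18.]] [[465.0, 361.0, 19.0], [588.0, 419.0, 19.0], [393.0, 509.0, 19.0]]
bench edge [[340.0, 543.0, 0.0], [341.0, -164.0, 0.0]]
[[-0.923  0.385 -0.   ]
 [ 0.385  0.923 -0.001]
 [-0.    -0.001 -1.   ]]
```

Request:
drive_tool(
  motion=[
    {"jaw": 0.5,"travel": [-0.05,-0.012,0.012],"twist": 0.09},
    {"jaw": 0.5,"travel": [-0.1,-0.024,0.024],"twist": 0.18},
    {"jaw": 0.5,"travel": [-0.14,-0.034,0.034],"twist": 0.27},
    {"jaw": 0.5,"travel": [-0.18,-0.044,0.044],"twist": 0.36},
    {"jaw": 0.5,"travel": [-0.22,-0.054,0.054],"twist": 0.45},
    {"jaw": 0.5,"travel": [-0.26,-0.064,0.064],"twist": 0.54},
    {"jaw": 0.5,"travel": [-0.3,-0.074,0.074],"twist": 0.62},
    {"jaw": 0.5,"travel": [-0.3,-0.074,0.074],"twist": 0.62},
  ],
  newtons=20,
)

```text
time: 0.95
position: [513.4, 432.2, 147.1]
eef_rot: [1.998, 2.418, -0.005]
contact_force: [1.2, -0.4, 0.0]
opening: 27.2
```

```bash
cat > m.py <<'E'
import sys
from h import *
from scipy.spatial.transform import Rotation as R
# usage: m.py x y z jawangle_deg
def go(x,y,z,a):
    s=status.read_state(); M=R.from_rotvec(s["eef_rot"]).as_matrix(); p=s["position"]
    cur=np.degrees(np.arctan2(M[1,1],M[0,1])); tw=((cur-a+180)%360-180)
    t=M.T@(np.array([x,y,z])-p)
    print("t",round(s["time"],2),"p",p.round(1),"jaw ang",cur.round(1),"open",round(s["opening"],1),"F",s["contact_force"].round(1),"| travel",(t/1000).round(4),"twist",round(tw/90,4), "tilt",M[:,2].round(3))
if __name__=="__main__": go(*map(float,sys.argv[1:5]))
E
python3 m.py 622.5 355 100 -2
```

```text
t 0.95 p [513.4 432.2 147.1] jaw ang 10.9 open 27.2 F [ 1.2 -0.4  0. ] | travel [-0.0961  0.0926  0.0478] twist 0.1428 tilt [ 0.002 -0.005 -1.   ]
```

Request:
drive_tool(
  motion=[
    {"jaw": 0.5,"travel": [-0.033,0.031,0.012],"twist": 0.05},
    {"jaw": 0.5,"travel": [-0.065,0.062,0.024],"twist": 0.1},
    {"jaw": 0.5,"travel": [-0.096,0.092,0.047],"twist": 0.14},
    {"jaw": 0.5,"travel": [-0.096,0.092,0.047],"twist": 0.14},
    {"jaw": 0.5,"travel": [-0.096,0.092,0.047],"twist": 0.14},
    {"jaw": 0.5,"travel": [-0.096,0.092,0.047],"twist": 0.14},
  ],
)

```text
time: 1.55
position: [616.1, 365.9, 101.8]
eef_rot: [-2.237, -2.204, -0.0]
contact_force: [-0.5, 0.4, -0.4]
opening: 22.1
```

```bash
python3 m.py 622.5 355 7 -2
python3 - <<'E'
from h import *
cv2.imwrite("pics/top1.png",eyes.camera("top")[100:320,200:440,::-1].repeat(3,0).repeat(3,1)[:600])
E
```

```text
t 1.55 p [616.1 365.9 101.8] jaw ang -0.8 open 22.1 F [-0.5  0.4 -0.4] | travel [-0.011   0.0066  0.0948] twist 0.0128 tilt [-0.001  0.001 -1.   ]
```

View pics/top1.png

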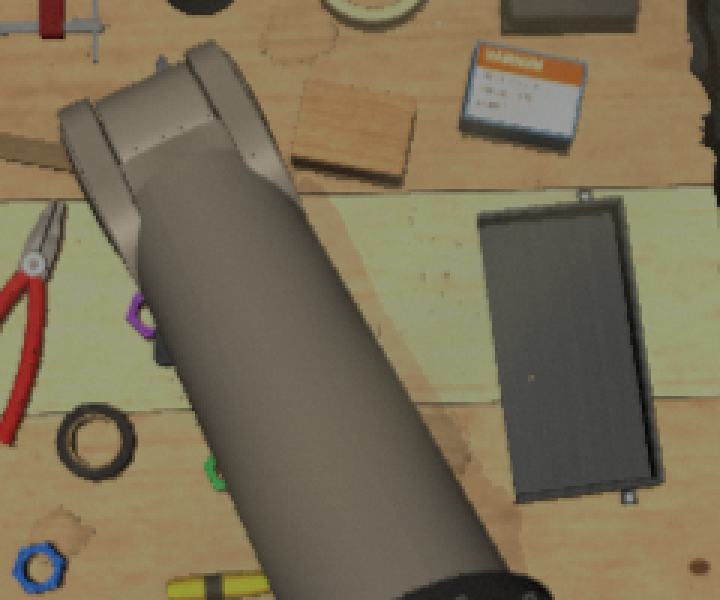

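Request:
drive_tool(
  motion=[
    {"jaw": 0.5,"travel": [0.011,0.007,0.03],"twist": 0.013},
    {"jaw": 0.5,"travel": [0.011,0.007,0.06],"twist": 0.013},
    {"jaw": 0.5,"travel": [0.011,0.007,0.08],"twist": 0.013},
    {"jaw": 0.5,"travel": [0.011,0.007,0.08],"twist": 0.013},
  ],
)

```text
time: 2.0
position: [621.3, 375.7, 19.0]
eef_rot: [-2.259, -2.181, 0.007]
contact_force: [0.1, 0.5, -0.3]
opening: 22.0
```

```bash
python3 m.py 622.5 355 6 -2
python3 - <<'E'
from h import *
p=eyes.camera_params("wrist");im=eyes.camera("wrist");cv2.imwrite("pics/w1.png",im[:,:,::-1])
cv2.imwrite("pics/s1.png",cv2.resize(eyes.camera("scene")[90:270,240:440,::-1],None,fx=3,fy=3))
E
```

```text
t 2.0 p [621.3 375.7  19. ] jaw ang -2.0 open 22.0 F [ 0.1  0.5 -0.3] | travel [-0.0207  0.002   0.013 ] twist -0.0001 tilt [-0.005 -0.002 -1.   ]
```

View pics/w1.png

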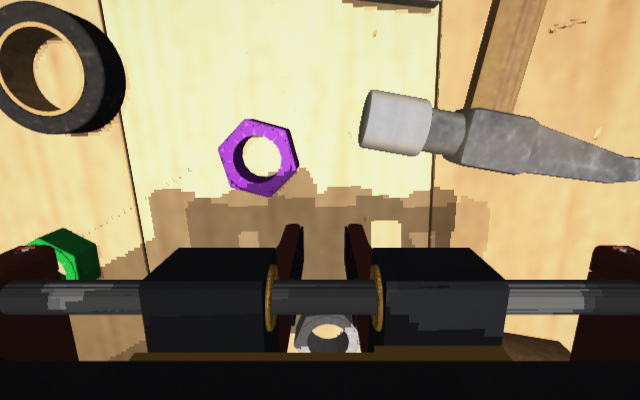

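View pics/s1.png

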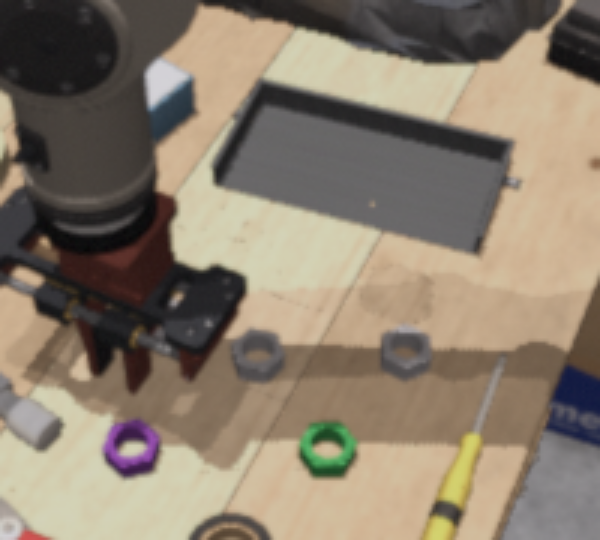

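Request:
drive_tool(
  motion=[
    {"jaw": 0.5,"travel": [0,0.002,0.008],"twist": 0},
    {"jaw": 0.5,"travel": [-0.005,0.002,0.013],"twist": 0},
    {"jaw": 0.5,"travel": [-0.013,0.002,0.013],"twist": 0},
    {"jaw": 0.5,"travel": [-0.021,0.002,0.013],"twist": 0},
    {"jaw": 0.5,"travel": [-0.029,0.002,0.013],"twist": 0},
    {"jaw": 0.5,"travel": [-0.037,0.002,0.013],"twist": 0},
    {"jaw": 0.5,"travel": [-0.045,0.002,0.013],"twist": 0},
    {"jaw": 0.5,"travel": [-0.053,0.002,0.013],"twist": 0},
  ],
)

```text
time: 2.9
position: [624.7, 321.2, 8.9]
eef_rot: [-2.263, -2.179, -0.001]
contact_force: [0.3, 1.4, 0.6]
opening: 21.6
```

```bash
python3 m.py 614 116 6 -2
python3 - <<'E'
from h import *
cv2.imwrite("pics/w2.png",eyes.camera("wrist")[200:,200:450,::-1])
cv2.imwrite("pics/s2.png",cv2.resize(eyes.camera("scene")[90:270,240:440,::-1],None,fx=3,fy=3))
E
```

```text
t 2.9 p [624.7 321.2   8.9] jaw ang -2.2 open 21.6 F [0.3 1.4 0.6] | travel [-0.2055 -0.0029  0.0028] twist -0.0021 tilt [ 0.     0.001 -1.   ]
```

View pics/w2.png

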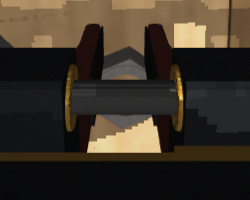

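View pics/s2.png

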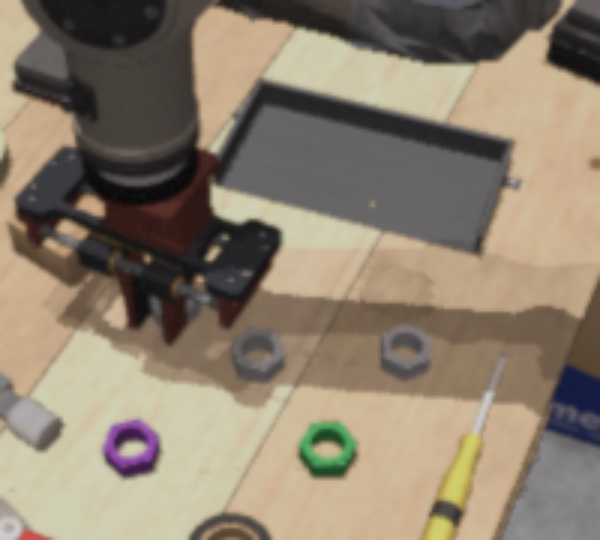

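The nut's corner sits in the finger gap, centred at about (125,75) in the wrist crop. I'll keep pushing.

Request:
drive_tool(
  motion=[
    {"jaw": 0.5,"travel": [-0.009,0,0.001],"twist": 0},
    {"jaw": 0.5,"travel": [-0.018,0,0.002],"twist": 0},
    {"jaw": 0.5,"travel": [-0.027,0,0.002],"twist": 0},
    {"jaw": 0.5,"travel": [-0.036,0,0.002],"twist": 0},
    {"jaw": 0.5,"travel": [-0.045,-0.001,0.002],"twist": 0},
    {"jaw": 0.5,"travel": [-0.054,-0.001,0.002],"twist": 0},
    {"jaw": 0.5,"travel": [-0.063,-0.001,0.002],"twist": 0},
    {"jaw": 0.5,"travel": [-0.072,-0.001,0.002],"twist": 0},
  ],
)

```text
time: 3.8
position: [620.8, 248.9, 6.6]
eef_rot: [-2.264, -2.178, 0.0]
contact_force: [-0.2, 1.3, -0.4]
opening: 22.3
```

Request:
drive_tool(
  motion=[
    {"jaw": 0.5,"travel": [-0.009,0,0],"twist": 0},
    {"jaw": 0.5,"travel": [-0.018,0,0],"twist": 0},
    {"jaw": 0.5,"travel": [-0.027,0,0],"twist": 0},
    {"jaw": 0.5,"travel": [-0.036,0,0],"twist": 0},
    {"jaw": 0.5,"travel": [-0.045,-0.001,0],"twist": 0},
    {"jaw": 0.5,"travel": [-0.054,-0.001,0],"twist": 0},
    {"jaw": 0.5,"travel": [-0.063,-0.001,0],"twist": 0},
    {"jaw": 0.5,"travel": [-0.072,-0.001,0],"twist": 0},
  ],
)

```text
time: 4.6
position: [617.0, 177.1, 6.6]
eef_rot: [-2.263, -2.179, 0.0]
contact_force: [0.6, 0.3, -0.8]
opening: 21.8
```

```bash
python3 m.py 614 116 7 -2
python3 - <<'E'
from h import *
cv2.imwrite("pics/w3.png",eyes.camera("wrist")[200:,200:450,::-1])
cv2.imwrite("pics/s3.png",cv2.resize(eyes.camera("scene")[90:270,240:440,::-1],None,fx=3,fy=3))
E
```

```text
t 4.6 p [617.  177.1   6.6] jaw ang -2.2 open 21.8 F [ 0.6  0.3 -0.8] | travel [-0.0611 -0.0007 -0.0004] twist -0.0021 tilt [-0. -0. -1.]
```

View pics/w3.png

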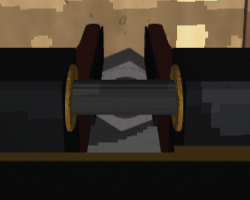

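View pics/s3.png

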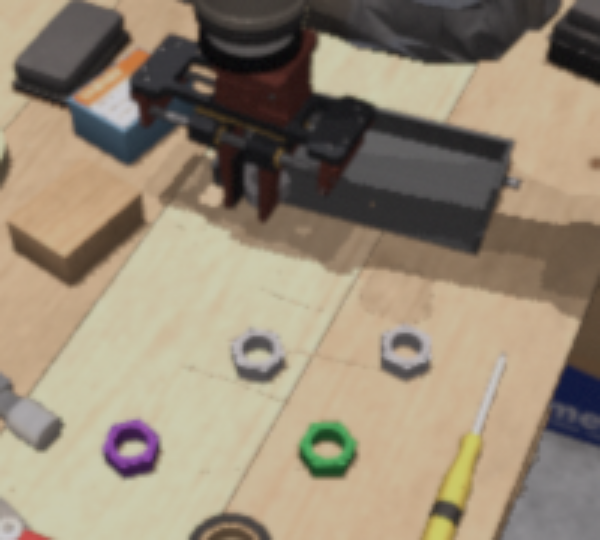

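Request:
drive_tool(
  motion=[
    {"jaw": 0.5,"travel": [-0.009,0,0],"twist": 0},
    {"jaw": 0.5,"travel": [-0.018,0,0],"twist": 0},
    {"jaw": 0.5,"travel": [-0.027,0,0],"twist": 0},
    {"jaw": 0.5,"travel": [-0.036,0,0],"twist": 0},
    {"jaw": 0.5,"travel": [-0.045,0,0],"twist": 0},
    {"jaw": 0.5,"travel": [-0.052,0,0],"twist": 0},
    {"jaw": 0.5,"travel": [-0.058,0,0],"twist": 0},
    {"jaw": 0.5,"travel": [-0.062,0,0],"twist": 0},
  ],
)

```text
time: 5.5
position: [614.7, 115.2, 6.6]
eef_rot: [-2.264, -2.178, 0.0]
contact_force: [-0.5, 1.7, 0.2]
opening: 22.4
```

Request:
drive_tool(
  motion=[
    {"jaw": 0.5,"travel": [0.004,0,0],"twist": 0},
    {"jaw": 0.5,"travel": [0.015,0,0],"twist": 0},
    {"jaw": 0.5,"travel": [0.025,0,0],"twist": 0},
    {"jaw": 0.5,"travel": [0.03,0,-0.03],"twist": 0},
    {"jaw": 0.5,"travel": [0.03,0,-0.07],"twist": 0},
    {"jaw": 0.5,"travel": [0.06,0,-0.09],"twist": 0},
    {"jaw": 0.5,"travel": [0.1,-0.02,-0.09],"twist": -0.03},
    {"jaw": 0.5,"travel": [0.14,-0.04,-0.09],"twist": -0.07},
  ],
)

```text
time: 6.3
position: [580.3, 260.2, 97.9]
eef_rot: [2.137, 2.302, 0.004]
contact_force: [-0.6, 0.7, 0.2]
opening: 21.7
```

```bash
python3 m.py 541.5 352 60 4.6
python3 - <<'E'
from h import *
cv2.imwrite("pics/s4.png",cv2.resize(eyes.camera("scene")[90:270,240:440,::-1],None,fx=3,fy=3))
E
```

```text
t 6.3 p [580.3 260.2  97.9] jaw ang 4.2 open 21.7 F [-0.6  0.7  0.2] | travel [ 0.0944 -0.032   0.0379] twist -0.004 tilt [ 0.002  0.001 -1.   ]
```

View pics/s4.png

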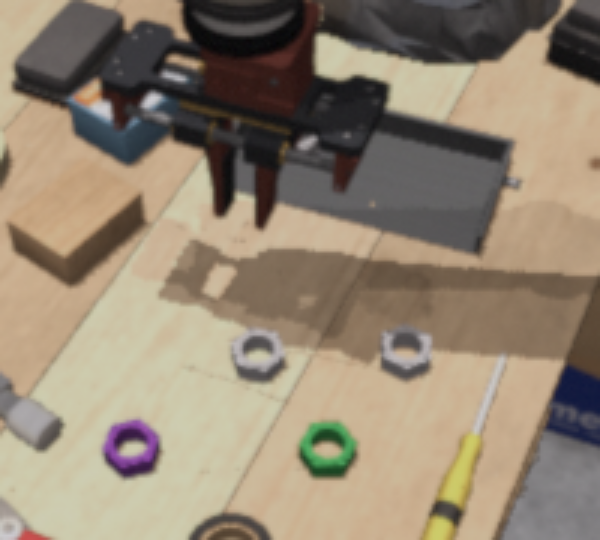

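Request:
drive_tool(
  motion=[
    {"jaw": 0.5,"travel": [0.03,-0.012,0],"twist": 0},
    {"jaw": 0.5,"travel": [0.06,-0.024,0],"twist": 0},
    {"jaw": 0.5,"travel": [0.094,-0.032,0],"twist": 0},
    {"jaw": 0.5,"travel": [0.094,-0.032,0.02],"twist": 0},
    {"jaw": 0.5,"travel": [0.094,-0.032,0.04],"twist": 0},
    {"jaw": 0.5,"travel": [0.094,-0.032,0.06],"twist": 0},
    {"jaw": 0.5,"travel": [0.094,-0.032,0.07],"twist": 0},
    {"jaw": 0.5,"travel": [0.094,-0.032,0.07],"twist": 0},
  ],
)

```text
time: 7.15
position: [540.1, 349.1, 25.2]
eef_rot: [-2.139, -2.3, 0.004]
contact_force: [0.2, -0.6, 0.1]
opening: 22.0
```

```bash
python3 m.py 541.5 354 6.5 4.6
python3 - <<'E'
from h import *
cv2.imwrite("pics/s5.png",cv2.resize(eyes.camera("scene")[90:270,240:440,::-1],None,fx=3,fy=3))
E
```

```text
t 7.15 p [540.1 349.1  25.2] jaw ang 4.2 open 22.0 F [ 0.2 -0.6  0.1] | travel [0.0048 0.0018 0.0187] twist -0.0047 tilt [-0.002 -0.001 -1.   ]
```

View pics/s5.png

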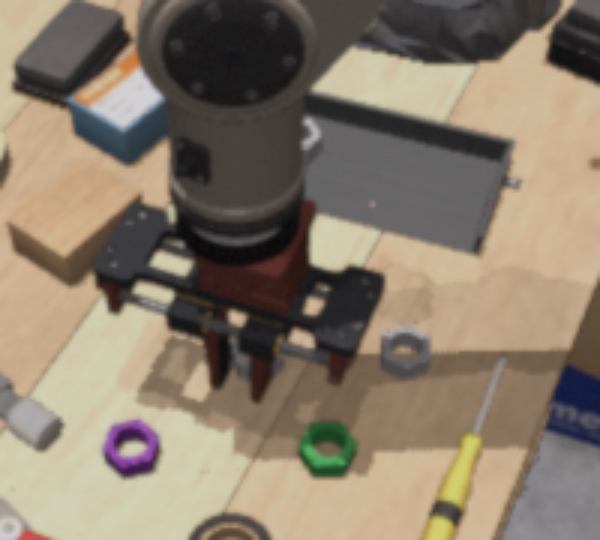

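Request:
drive_tool(
  motion=[
    {"jaw": 0.5,"travel": [0.005,0.003,0.009],"twist": 0},
    {"jaw": 0.5,"travel": [0.005,0.003,0.018],"twist": 0},
    {"jaw": 0.5,"travel": [0,0.003,0.018],"twist": 0},
    {"jaw": 0.5,"travel": [-0.008,0.003,0.018],"twist": 0},
    {"jaw": 0.5,"travel": [-0.016,0.003,0.018],"twist": 0},
    {"jaw": 0.5,"travel": [-0.024,0.003,0.018],"twist": 0},
    {"jaw": 0.5,"travel": [-0.032,0.003,0.018],"twist": 0},
    {"jaw": 0.5,"travel": [-0.04,0.003,0.018],"twist": 0},
  ],
)

```text
time: 8.0
position: [547.6, 308.3, 9.0]
eef_rot: [2.141, 2.299, 0.001]
contact_force: [-0.5, 0.6, 0.1]
opening: 21.8
```

```bash
python3 m.py 558 112 6.5 4.2
python3 - <<'E'
from h import *
cv2.imwrite("pics/w6.png",eyes.camera("wrist")[200:,200:450,::-1])
cv2.imwrite("pics/s6.png",cv2.resize(eyes.camera("scene")[90:270,240:440,::-1],None,fx=3,fy=3))
E
```

```text
t 8.0 p [547.6 308.3   9. ] jaw ang 4.1 open 21.8 F [-0.5  0.6  0.1] | travel [-0.1965 -0.0036  0.0024] twist -0.0013 tilt [ 0.  0. -1.]
```

View pics/w6.png

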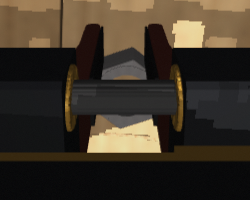

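View pics/s6.png

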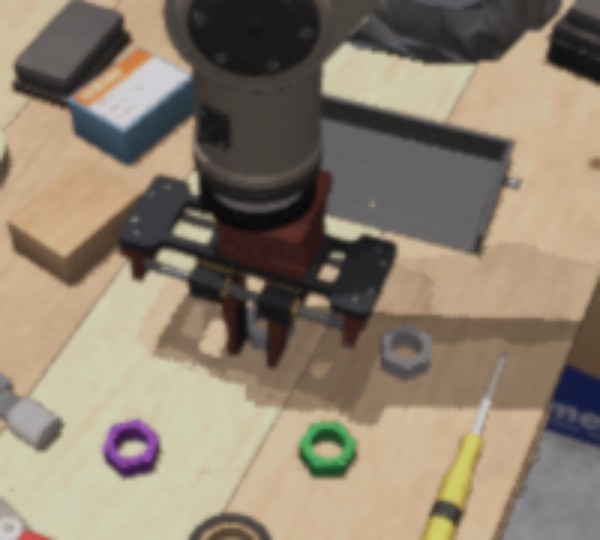

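The second nut is cradled the same way. Next is the 196 mm push.

Request:
drive_tool(
  motion=[
    {"jaw": 0.5,"travel": [-0.009,0,0.001],"twist": 0},
    {"jaw": 0.5,"travel": [-0.018,0,0.002],"twist": 0},
    {"jaw": 0.5,"travel": [-0.027,0,0.002],"twist": 0},
    {"jaw": 0.5,"travel": [-0.036,-0.001,0.002],"twist": 0},
    {"jaw": 0.5,"travel": [-0.045,-0.001,0.002],"twist": 0},
    {"jaw": 0.5,"travel": [-0.054,-0.002,0.002],"twist": 0},
    {"jaw": 0.5,"travel": [-0.063,-0.002,0.002],"twist": 0},
    {"jaw": 0.5,"travel": [-0.072,-0.002,0.002],"twist": 0},
  ],
)

```text
time: 8.9
position: [550.5, 236.3, 6.6]
eef_rot: [-2.14, -2.3, 0.0]
contact_force: [-0.5, 1.0, -0.4]
opening: 21.7
```

Request:
drive_tool(
  motion=[
    {"jaw": 0.5,"travel": [-0.009,0,0],"twist": 0},
    {"jaw": 0.5,"travel": [-0.018,0,0],"twist": 0},
    {"jaw": 0.5,"travel": [-0.027,-0.001,0],"twist": 0},
    {"jaw": 0.5,"travel": [-0.036,-0.001,0],"twist": 0},
    {"jaw": 0.5,"travel": [-0.045,-0.002,0],"twist": 0},
    {"jaw": 0.5,"travel": [-0.054,-0.002,0],"twist": 0},
    {"jaw": 0.5,"travel": [-0.063,-0.002,0],"twist": 0},
    {"jaw": 0.5,"travel": [-0.072,-0.002,0],"twist": 0},
  ],
)

```text
time: 9.7
position: [553.7, 164.4, 6.6]
eef_rot: [-2.14, -2.3, 0.0]
contact_force: [0.2, 1.4, 0.3]
opening: 22.2
```

```bash
python3 m.py 558 112 6.5 4.2
python3 - <<'E'
from h import *
cv2.imwrite("pics/w7.png",eyes.camera("wrist")[200:,200:450,::-1])
cv2.imwrite("pics/s7.png",cv2.resize(eyes.camera("scene")[90:270,240:440,::-1],None,fx=3,fy=3))
E
```

```text
t 9.7 p [553.7 164.4   6.6] jaw ang 4.1 open 22.2 F [0.2 1.4 0.3] | travel [-0.0526  0.0005  0.0001] twist -0.001 tilt [-0. -0. -1.]
```

View pics/w7.png

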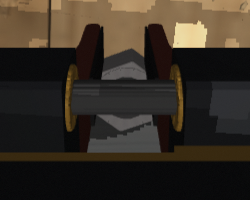

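View pics/s7.png

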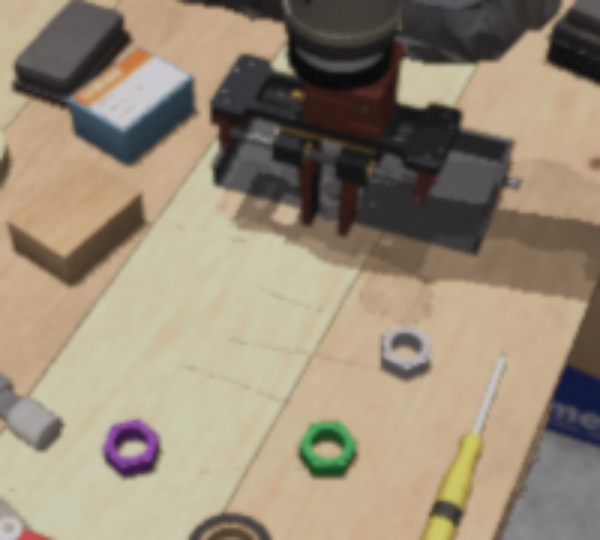

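Request:
drive_tool(
  motion=[
    {"jaw": 0.5,"travel": [-0.009,0,0],"twist": 0},
    {"jaw": 0.5,"travel": [-0.018,0,0],"twist": 0},
    {"jaw": 0.5,"travel": [-0.026,0,0],"twist": 0},
    {"jaw": 0.5,"travel": [-0.034,0,0],"twist": 0},
    {"jaw": 0.5,"travel": [-0.041,0,0],"twist": 0},
    {"jaw": 0.5,"travel": [-0.047,0,0],"twist": 0},
    {"jaw": 0.5,"travel": [-0.051,0,0],"twist": 0},
    {"jaw": 0.5,"travel": [-0.053,0,0],"twist": 0},
  ],
)

```text
time: 10.6
position: [557.5, 111.8, 6.6]
eef_rot: [2.141, 2.299, -0.0]
contact_force: [-0.5, 0.0, -0.1]
opening: 22.3
```

Request:
drive_tool(
  motion=[
    {"jaw": 0.5,"travel": [0.004,0,0],"twist": 0},
    {"jaw": 0.5,"travel": [0.015,0,0],"twist": 0},
    {"jaw": 0.5,"travel": [0.025,0,0],"twist": 0},
    {"jaw": 0.5,"travel": [0.03,0,-0.03],"twist": 0},
    {"jaw": 0.5,"travel": [0.03,0,-0.07],"twist": 0},
    {"jaw": 0.5,"travel": [0.06,-0.02,-0.09],"twist": -0.03},
    {"jaw": 0.5,"travel": [0.1,-0.05,-0.09],"twist": -0.07},
    {"jaw": 0.5,"travel": [0.13,-0.08,-0.09],"twist": -0.1},
  ],
)

```text
time: 11.4
position: [467.4, 240.1, 97.7]
eef_rot: [1.948, 2.465, 0.005]
contact_force: [-0.8, 0.6, -1.0]
opening: 22.1
```

```bash
python3 m.py 438 304 60 13.7
python3 - <<'E'
from h import *
cv2.imwrite("pics/s8.png",cv2.resize(eyes.camera("scene")[90:270,240:440,::-1],None,fx=3,fy=3))
E
```

```text
t 11.4 p [467.4 240.1  97.7] jaw ang 13.4 open 22.1 F [-0.8  0.6 -1. ] | travel [ 0.0689 -0.014   0.0378] twist -0.0037 tilt [ 0.002  0.003 -1.   ]
```

View pics/s8.png

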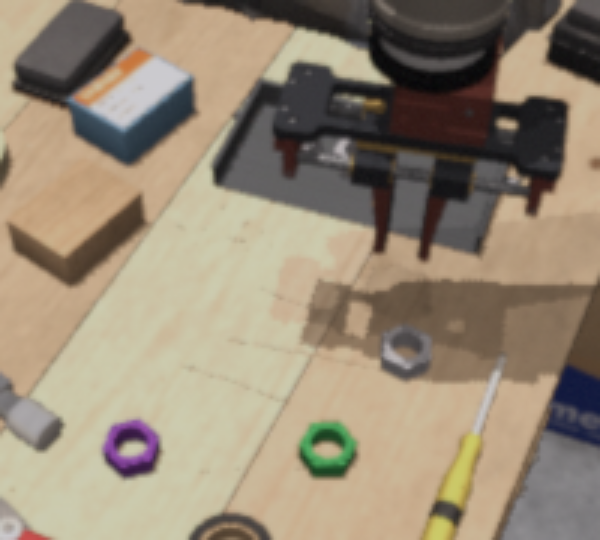

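Request:
drive_tool(
  motion=[
    {"jaw": 0.5,"travel": [0.025,-0.005,0],"twist": 0},
    {"jaw": 0.5,"travel": [0.05,-0.01,0],"twist": 0},
    {"jaw": 0.5,"travel": [0.068,-0.014,0],"twist": 0},
    {"jaw": 0.5,"travel": [0.068,-0.014,0.02],"twist": 0},
    {"jaw": 0.5,"travel": [0.068,-0.014,0.04],"twist": 0},
    {"jaw": 0.5,"travel": [0.068,-0.014,0.06],"twist": 0},
    {"jaw": 0.5,"travel": [0.068,-0.014,0.068],"twist": 0},
    {"jaw": 0.5,"travel": [0.068,-0.014,0.068],"twist": 0},
  ],
)

```text
time: 12.25
position: [438.4, 299.5, 27.8]
eef_rot: [-1.952, -2.461, 0.003]
contact_force: [-0.5, -0.6, 0.4]
opening: 21.8
```

```bash
python3 m.py 438 304 6.5 13.7
python3 - <<'E'
from h import *
cv2.imwrite("pics/s9.png",cv2.resize(eyes.camera("scene")[90:270,240:440,::-1],None,fx=3,fy=3))
E
```

```text
t 12.25 p [438.4 299.5  27.8] jaw ang 13.2 open 21.8 F [-0.5 -0.6  0.4] | travel [0.0045 0.0007 0.0213] twist -0.006 tilt [-0.002 -0.001 -1.   ]
```

View pics/s9.png

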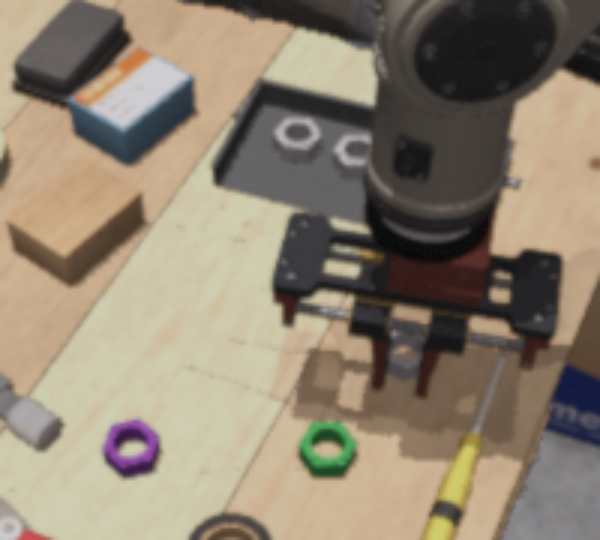

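Nuts A and B lie flat in the pan at (297,135) and (357,152) in this crop. The fingers are behind the third nut, so I'll lower and push.

Request:
drive_tool(
  motion=[
    {"jaw": 0.5,"travel": [0.004,0.001,0.01],"twist": 0},
    {"jaw": 0.5,"travel": [0.004,0.001,0.02],"twist": 0},
    {"jaw": 0.5,"travel": [0,0.001,0.021],"twist": 0},
    {"jaw": 0.5,"travel": [-0.008,0.001,0.021],"twist": 0},
    {"jaw": 0.5,"travel": [-0.016,0.001,0.021],"twist": 0},
    {"jaw": 0.5,"travel": [-0.024,0.001,0.021],"twist": 0},
    {"jaw": 0.5,"travel": [-0.032,0.001,0.021],"twist": 0},
    {"jaw": 0.5,"travel": [-0.04,0.001,0.021],"twist": 0},
  ],
)

```text
time: 13.1
position: [449.7, 259.8, 7.9]
eef_rot: [1.954, 2.46, 0.001]
contact_force: [-0.1, 0.0, 0.0]
opening: 21.8
```

```bash
python3 m.py 487 105 6.5 13.2
python3 - <<'E'
from h import *
cv2.imwrite("pics/w10.png",eyes.camera("wrist")[200:,200:450,::-1])
cv2.imwrite("pics/s10.png",cv2.resize(eyes.camera("scene")[90:270,240:440,::-1],None,fx=3,fy=3))
E
```

```text
t 13.1 p [449.7 259.8   7.9] jaw ang 13.1 open 21.8 F [-0.1  0.   0. ] | travel [-0.1592  0.0013  0.0013] twist -0.0013 tilt [ 0.  0. -1.]
```

View pics/w10.png

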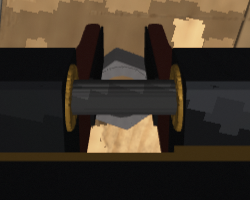

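View pics/s10.png

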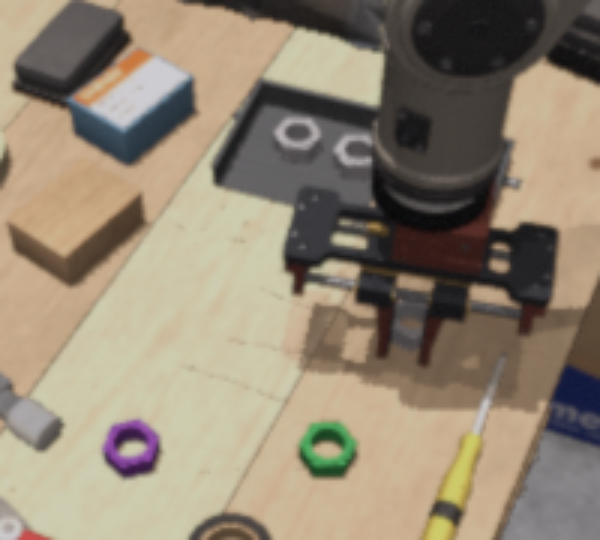

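Request:
drive_tool(
  motion=[
    {"jaw": 0.5,"travel": [-0.009,0,0.001],"twist": 0},
    {"jaw": 0.5,"travel": [-0.018,0,0.001],"twist": 0},
    {"jaw": 0.5,"travel": [-0.027,0,0.001],"twist": 0},
    {"jaw": 0.5,"travel": [-0.036,0,0.001],"twist": 0},
    {"jaw": 0.5,"travel": [-0.045,0,0.001],"twist": 0},
    {"jaw": 0.5,"travel": [-0.054,0,0.001],"twist": 0},
    {"jaw": 0.5,"travel": [-0.063,0,0.001],"twist": 0},
    {"jaw": 0.5,"travel": [-0.072,0,0.001],"twist": 0},
  ],
)

```text
time: 14.0
position: [465.8, 189.7, 6.7]
eef_rot: [-1.953, -2.46, -0.0]
contact_force: [-0.6, 0.6, 0.8]
opening: 22.2
```

```bash
python3 m.py 487 105 6.5 13.2
python3 - <<'E'
from h import *
cv2.imwrite("pics/w11.png",eyes.camera("wrist")[200:,200:450,::-1])
cv2.imwrite("pics/s11.png",cv2.resize(eyes.camera("scene")[90:270,240:440,::-1],None,fx=3,fy=3))
E
```

```text
t 14.0 p [465.8 189.7   6.7] jaw ang 13.1 open 22.2 F [-0.6  0.6  0.8] | travel [-0.0873  0.0014  0.0002] twist -0.0011 tilt [-0.  0. -1.]
```

View pics/s11.png

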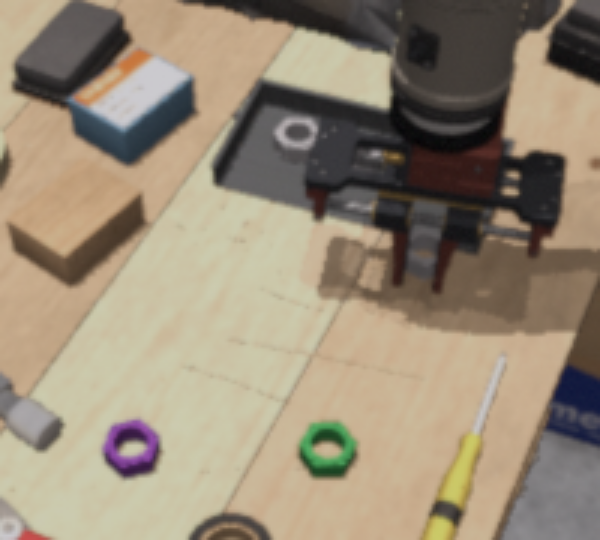

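View pics/w11.png

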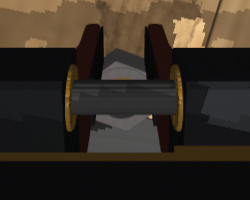

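Request:
drive_tool(
  motion=[
    {"jaw": 0.5,"travel": [-0.009,0,0],"twist": 0},
    {"jaw": 0.5,"travel": [-0.018,0,0],"twist": 0},
    {"jaw": 0.5,"travel": [-0.027,0,0],"twist": 0},
    {"jaw": 0.5,"travel": [-0.036,0,0],"twist": 0},
    {"jaw": 0.5,"travel": [-0.045,0,0],"twist": 0},
    {"jaw": 0.5,"travel": [-0.053,0,0],"twist": 0},
    {"jaw": 0.5,"travel": [-0.061,0,0],"twist": 0},
    {"jaw": 0.5,"travel": [-0.068,0,0],"twist": 0},
  ],
)

```text
time: 14.9
position: [481.3, 123.5, 6.6]
eef_rot: [1.954, 2.46, -0.0]
contact_force: [-0.4, 0.4, -0.8]
opening: 21.9
```

Request:
drive_tool(
  motion=[
    {"jaw": 0.5,"travel": [-0.007,0,0],"twist": 0},
    {"jaw": 0.5,"travel": [-0.013,0,0],"twist": 0},
    {"jaw": 0.5,"travel": [-0.017,0,0],"twist": 0},
    {"jaw": 0.5,"travel": [-0.019,0,0],"twist": 0},
    {"jaw": 0.5,"travel": [-0.019,0,0],"twist": 0},
    {"jaw": 0.5,"travel": [-0.012,0,0],"twist": 0},
    {"jaw": 0.5,"travel": [0,0,0],"twist": 0},
    {"jaw": 0.5,"travel": [0.01,0,0],"twist": 0},
  ],
)

```text
time: 15.7
position: [478.4, 135.7, 6.6]
eef_rot: [-1.952, -2.461, -0.001]
contact_force: [-0.7, 0.4, 0.1]
opening: 21.9
```

Request:
drive_tool(
  motion=[
    {"jaw": 0.5,"travel": [0.005,0,-0.02],"twist": 0},
    {"jaw": 0.5,"travel": [0.005,0,-0.06],"twist": 0},
    {"jaw": 0.5,"travel": [0.01,0,-0.1],"twist": 0},
    {"jaw": 0.5,"travel": [0.05,0,-0.12],"twist": 0},
    {"jaw": 0.5,"travel": [0.1,0,-0.14],"twist": 0},
    {"jaw": 0.5,"travel": [0.15,0,-0.15],"twist": 0},
    {"jaw": 0.5,"travel": [0.2,0,-0.15],"twist": 0},
    {"jaw": 0.5,"travel": [0.24,0,-0.15],"twist": 0},
  ],
)

```text
time: 16.5
position: [422.5, 371.6, 157.5]
eef_rot: [-1.95, -2.463, -0.003]
contact_force: [0.4, -0.6, -0.3]
opening: 21.6
```

Request:
drive_tool(
  motion=[
    {"jaw": 0.5,"travel": [0.04,0,0],"twist": 0},
    {"jaw": 0.5,"travel": [0.08,0,0],"twist": 0},
    {"jaw": 0.5,"travel": [0.12,0,0],"twist": 0},
    {"jaw": 0.5,"travel": [0.12,0,0],"twist": 0},
    {"jaw": 0.5,"travel": [0.12,0,0],"twist": 0},
  ],
)

```text
time: 17.0
position: [395.4, 486.0, 156.2]
eef_rot: [-1.949, -2.464, 0.001]
contact_force: [0.9, -0.7, -1.7]
opening: 22.2
```

Run:
```python
from h import *
im=eyes.camera("top")[:,:,::-1]; cv2.imwrite("pics/top12f.png",im)
cv2.imwrite("pics/top12.png",cv2.resize(im[125:275,235:435],None,fx=4,fy=4,interpolation=cv2.INTER_CUBIC))
cv2.imwrite("pics/s12.png",cv2.resize(eyes.camera("scene")[90:270,240:440,::-1],None,fx=3,fy=3))
s=status.read_state();print(s["time"],s["position"])
```

```text
17.1 [397.17220872 483.60896935 156.41044971]
```

View pics/top12.png

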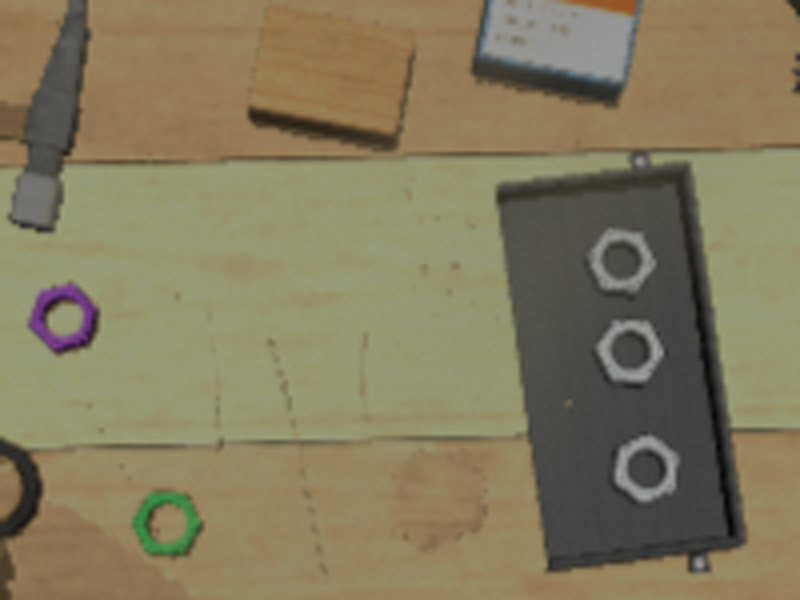

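View pics/s12.png

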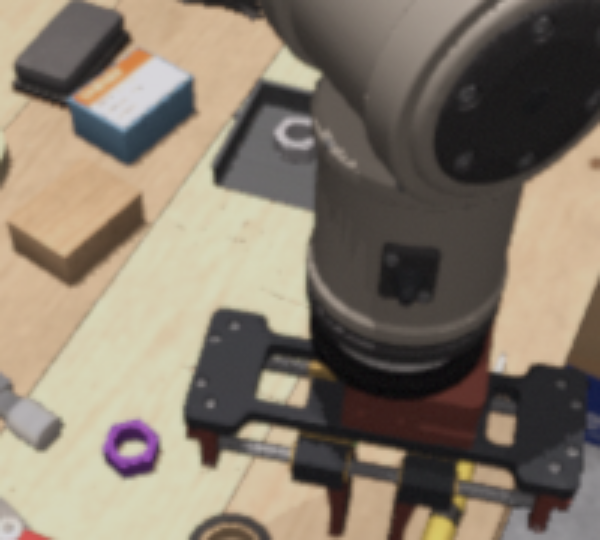

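All three nuts lie flat in the pan at crop (622,260), (630,350) and (646,468), well inside the mouth line. The offcut, box, purple nut and green nut sit at the same pixels as before.

Run:
```python
from rig import ticket
print(ticket.finish_job())
```

```text
the job is handed in; nothing more can be done
None
```

All three silver nuts are in the parts pan, and the job was handed in at about 17 s. I swept them one at a time along the bench, each held in the gap between the half-closed fingers, at up to about 90 mm/s. The measured force stayed below about 2 N in every reading. After each push I backed the fingers off, lifted them and moved clear.

- **Nuts:** the last top view shows all three lying flat, clear of each other and wholly inside the pan. By eye from the picture, they are at least about 20 mm past the mouth line and clear of the walls.
- **Other things:** the wood offcut, the screw box and the purple and green nuts look unmoved in that same crop. The tape shows only in part. I did not re-check the screwdriver or the blue nut from above after the last move. The fingers were planned to pass more than 20 mm from the screwdriver and never came near the blue nut.
- **Disagreement:** the two cameras placed the pan's mouth corners up to 7 mm apart. The nuts' margin inside the pan covers that.
- **Slip:** I got one sign wrong while lowering behind the first nut, which took the fingers about 20 mm further back from it. They touched nothing.

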